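Set the optical cell in the light path

TASK

Push the optical cell from the grey deck onto the middle of the turntable, so that its foot stands inside the white ring, then turn the turntable until the two clear faces of the cell look straight at the lamp and the detector. After that slide the red shutter fully open (away from the robot), and last press the green lamp button fully down and let go. Do not lift or tip the cell, leave it set in the light path, and do not disturb the loupe or the blue oil bottle.

Things in the scene. Friction and masses are not known exactly. Their poses are not given: they have to be found in the camera images.
- jig: Light transmission jig, fixed to the bench. Origin: on the bench surface (z = 0) straight below the turntable's axis; x points away from the robot (within 15 degrees), y to the left, z up. The light path runs along its y axis at x = 0, 41 mm above the bench. Its aluminium cross bar spans x -73..73, y -165..165 mm and is 6 mm high.
- deck_mid (a point): Middle of the top of the grey loading deck with two white lane lines, at jig x -116.5, y 0, 12 mm above the bench. Deck: 100 mm (jig x) by 130 mm (jig y); its far edge nearly touches the turntable's rim.
- lamp_top (a point): Middle of the top of the lamp, a black box 64 (jig x) x 58 (jig y) mm, top 56 mm above the bench, at jig x 0, y +128; its steel lens tube, radius 17 mm, reaches in to y 92. A thin shutter rail on top is 59 mm high. A tall fixed microscope stands on the bench left of the lamp, about x 0.64, y 0.14 m from the robot's base: pass in front of it.
- detector_top (a point): Middle of the top of the detector, a white box of the same size on the opposite side at jig y -128, with a lens tube reaching in to y -92.
- turntable_mid (a point): Middle of the turntable's top, 11.7 mm above the bench, 0.3 mm below the deck. Dark steel disc of radius 65 mm with a dashed white ring (inner radius 31 mm) round its middle. It turns about the vertical with 0.06 N m of friction, stays where it is left, and the cell standing on it turns with it.
- turntable (a joint): Angle of the turntable in rad, counter-clockwise seen from above is positive; free to turn more than half a turn either way. At 0 the brass peg lies on the jig's +y side and the steel peg on its -y side.
- peg_brass (a point): Middle of the top of the upright brass peg on the turntable: 10 mm diameter, 22 mm tall (top 33.5 mm above the bench), 54 mm from the turntable's axis.
- peg_steel (a point): Middle of the top of the upright steel peg, the same size, opposite the brass one, 54 mm from the axis.
- cell: Loose optical cell, about 0.14 kg, 50 mm tall: white round foot 48 mm wide, 14 mm high; on it a 28 mm square cell up to 44 mm, then a 30 mm square black cap. Origin: centre of the foot's underside, z up. Clear glass faces look along its own +x and -x, black faces along +y and -y; a white stripe on the cap runs along x. It starts on the deck, its clear faces 44 to 90 degrees off the light path.
- shutter (a joint): Travel of the red lamp shutter in m: 0 closed, 0.034 fully open at its end stop; slides along the jig's +x, 1.5 N friction, stays where it is left.
- shutter_tab (a point): Middle of the top edge of the shutter's upright red tab, 8 mm thick in the jig's x, 20 mm wide in y, standing 16 mm high from 59 to 75 mm above the bench, at jig y = 99 mm. Push its robot-side face.
- lamp_button (a joint): Travel of the green lamp button in m: 0 up, 0.006 fully down; spring return, 5 N when fully down.
- lamp_button_top (a point): Middle of the top of the green round button, 24 mm diameter, on the cross bar in front of the lamp; it is pressed straight down.
- loupe: Loose black loupe, 41 mm diameter, 42 mm tall, standing on the bench right of the deck; origin at the centre of its underside.
- oil_bottle: Loose blue oil bottle, 32 mm diameter, 71 mm tall, standing on the bench left of the deck; origin at the centre of its underside.
Things that resemble listed ones, but are neither listed nor needed, are in the scene too. Leave any brown look-alike of the cell alone.

How it is judged:
By the outcome, as a careful person would: the job done as asked, in the order asked, and still so for the second after the job is handed in, with the robot touching nothing.
It also fails if it takes over 67 s, if anything falls off the work surface, if the arm or the gripper's body presses on something with over 40 N, if the wrist force passes 120 N, or if a joint passes its speed limit or range.

ROBOT

A 6-joint arm with a two-finger parallel gripper is mounted at the origin on a cart in front of the work surface, level with it; the furniture and walls round the work are solid. World frame = base frame: x ahead of the robot, y to its left, z up, the work surface at z = 0. Lengths are in m, angles in rad, forces in N, time in s.
With the tool pointing down it reaches from about 0.325 to 0.775 m from the base axis. Payload 9.3 kg.
Tool frame: the origin (TCP) lies between the finger pads; the fingertips stand 11 mm ahead of it and the grasp point (between the pads) lies 8 mm behind it (r.tip_extent is the distance from the TCP to the fingertips, in m); z points along the fingers, y is the line along which they close (so a half turn about z gives the same grasp; the last joint's range is limited). The gripper opens to 85 mm and grips with 20 to 120 N. Pads are 22 mm wide; open, the fingers measure 114 mm over their backs; the gripper's body (76 mm by 85 mm) begins 54 mm behind the grasp point. The pads swing forward as they close: fully open they stand 13 mm farther back than shut.
Start: joints at [1.094, 0.259, 0.021, 1.334, 0, 1.418], TCP at [0.175, 0.521, 0.242] pointing down, gripper open.
Joint ranges: [-3.04, 3.04], [-0.91, 1.82], [-1.04, 1.36], [-1.92, 1.95], [-1.52, 1.45], [-3.14, 3.14]. Speed limits (rad/s): [2.22, 2.22, 2.79, 3.14, 3.14, 3.14].

INTERFACE

Orientations are given as a rotation vector (axis times angle).
In Python, from plant import r, snapshot gives the robot as it stands.
- The arm moves only by the tool drive_tool, never from a script. Its arguments are lists of equal length, an entry for each row: "hand": the gripper command: -1 is shut, 1 is fully open, values between are in proportion; "travel": the shift along the tool's x, y, z in mm, a list of three; "delta_rot": the turn, a rotation vector about the tool's x, y, z in degrees, a list of three. A call has 1 to 12 rows; each row shifts and turns the commanded pose from where the row before left it, along the tool's axes as they then stand; what a row does not reach is not made up. A row lasts 1/12 s, in which the tool goes at most 41.7 mm and 7.16 degrees, less where a joint would pass 70% of its speed; a pose out of reach is approached as far as the arm can. A call with a gripper value outside its range is refused whole. The fingers move at their own pace and stop on an object; the grip force is fixed at half the most. Time passes only in rows, so rows that do not move let the fingers close. It gives the time, the measured TCP pose, the force, the opening and the grip force at its end, in the units of the state.
- r.get_state(): the state, without advancing time (a new reading comes with each control period).
- snapshot(name): name is "scene" or "top" or "wrist"; returns a dict with "frame" (400x640x3 uint8, blue, green, red), "camera_matrix" (3x3 intrinsics, pixels), "rvec" (rotation vector, rad) and "tvec" (3), from world to camera coordinates, as OpenCV has them. Camera axes: x right, y down, z forward; pixel columns grow to the right and rows downward; lengths in m; the calibration is good to about 2 mm. A picture is of the moment at which its call begins. There is no depth.
- r.hand_in(): hands the job in; it is judged then, once.
The state is a dict: "time": time; "qpos": joint angles; "joint_vel": joint speeds; "joint_efforts": joint torques, N m; "position": TCP position; "eef_rot": TCP orientation; "contact_force": force on the tool from outside, world axes, zero at the start; "ft_torque": the same for the moment, N m; "width": opening from 0.0 (shut) to 1.0 (fully open); "gripper_force": force on a finger pad.
Only numpy, scipy, OpenCV 4.12 (cv2) and the standard library are available. Lean on these libraries where they do the work, as an engineer would, in place of code of your own. Each camera call takes 0.05 s, during which the arm holds its last target. There are 200 camera calls.

## Working session

There is one attempt and no reset: what is moved stays moved. The work goes in short steps, Python scripts to look and compute and a tool call to move; the robot and the scene stay as the last step left them, time stands still between calls to the robot, and variables do not carry over. Pictures are saved under pics/ and viewed, at most 10 in all, crops included, and the job is handed in when it is done.

Besides the shell and the picture viewer there is one more tool, called as name(argument=value, ...) on one line, values as JSON. drive_tool: Moves the arm, as the interface text tells. Its arguments: {"type":"object","properties":{"hand":{"type":"array"},"travel":{"type":"array"},"delta_rot":{"type":"array"}},"required":["hand","travel","delta_rot"]}

```bash
ls; mkdir -p pics
cat > h.py <<'E'
import numpy as np, cv2
from plant import r, snapshot
def snap(n,f=None):
    s=snapshot(n)
    if f: cv2.imwrite('pics/'+f,s['frame'])
    return s
def ray(s,px,z):
    K=np.array(s['camera_matrix']);R=cv2.Rodrigues(np.array(s['rvec'],float))[0];t=np.array(s['tvec'],float).ravel()
    d=R.T@np.linalg.inv(K)@np.array([px[0],px[1],1.]);c=-R.T@t
    return c+d*(z-c[2])/d[2]
def proj(s,p):
    return cv2.projectPoints(np.array(p,float).reshape(-1,3),np.array(s['rvec'],float),np.array(s['tvec'],float),np.array(s['camera_matrix']),None)[0].reshape(-1,2)
E
python3 - <<'E'
from h import *
import pickle
a=snap('scene','s0.png');b=snap('top','t0.png')
pickle.dump((a,b),open('s0.pkl','wb'))
print(r.get_state())
for s in(a,b):print(-cv2.Rodrigues(s['rvec'])[0].T@s['tvec'])
E
```

```text
pics
{'time': 0.1, 'qpos': array([1.09435647e+00, 2.59110985e-01, 2.08282053e-02, 1.33367544e+00,
       3.94764996e-05, 1.41821354e+00]), 'joint_vel': array([-0.0002025 , -0.00084356,  0.00062964,  0.00033148,  0.00027415,
        0.00167885]), 'joint_efforts': array([ 5.49324526e-03, -5.56694520e+01,  3.45070446e+01,  1.16546854e-02,
       -1.85181289e-04,  2.81063859e-05]), 'position': array([0.17490006, 0.52120281, 0.24173642]), 'eef_rot': array([-5.06429230e-01, -3.10010271e+00,  1.71617702e-03]), 'contact_force': array([0.48842496, 0.0937641 , 0.35634704]), 'ft_torque': array([ 0.03722387,  0.02542073, -0.02167634]), 'gripper_force': 0.0, 'width': 1.000084036198133}
[ 0.10625627 -0.85945023  0.43448645]
[ 0.43952513 -0.22762223  0.92245552]
```

View pics/t0.png

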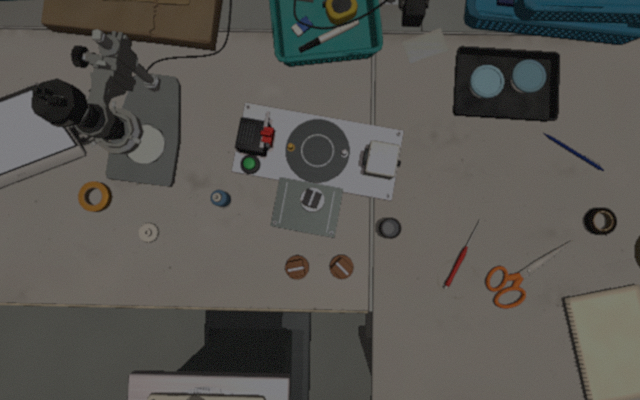

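View pics/s0.png

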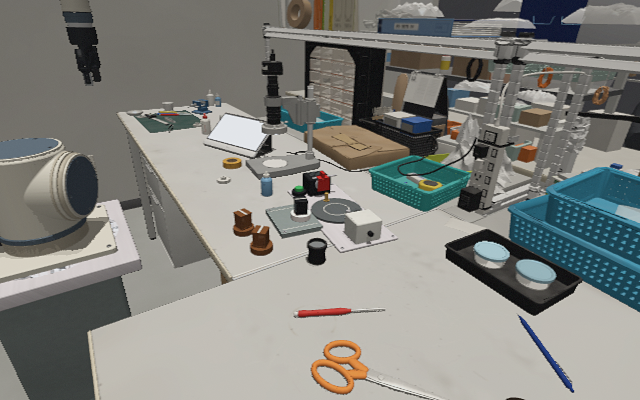

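The top view shows the turntable at (317,150), the brass peg at (291,147), the steel peg at (345,154), the cell at (313,199) on the deck, the button at (249,163) and the red shutter at (267,130). The brown look-alikes are at (297,267) and (342,267), the bottle at (220,198) and the loupe at (389,228). Next I measure these.

Run:
```python
from h import *
import pickle
a,b=pickle.load(open('s0.pkl','rb'))
f=b['frame']
crop=f[95:245,205:415]; cv2.imwrite('pics/c0.png',cv2.resize(crop,None,fx=3.8,fy=3.8,interpolation=cv2.INTER_CUBIC))
hsv=cv2.cvtColor(f,cv2.COLOR_BGR2HSV)
def blob(lo,hi,win,z,name):
    m=cv2.inRange(hsv,lo,hi);w=np.zeros_like(m);x0,y0,x1,y1=win;w[y0:y1,x0:x1]=m[y0:y1,x0:x1]
    n,l,st,c=cv2.connectedComponentsWithStats(w);i=1+np.argmax(st[1:,4]);print(name,c[i],st[i],ray(b,c[i],z).round(4))
blob((50,100,50),(75,255,255),(235,150,265,178),.018,'button')
blob((15,90,60),(35,255,255),(270,130,310,170),.0335,'brass')
blob((0,150,60),(8,255,255),(255,115,280,150),.067,'red')
blob((95,80,40),(115,255,255),(205,185,235,212),.05,'bottle')
# bar: white hull
m=cv2.inRange(hsv,(0,0,125),(180,60,255));w=np.zeros_like(m);w[98:205,228:408]=m[98:205,228:408]
for p in [(247,104),(403,129),(390,199),(233,175)]: print('bar',p,ray(b,p,.006).round(4))
for p in [(284,179),(343,192),(335,237),(271,226)]: print('deck',p,ray(b,p,.012).round(4))
print(ray(b,(317,150.5),.0117),ray(b,(345,154),.0335),'cell',ray(b,(312,198),.05),ray(b,(389,227),.042))
```

```text
button [248.76229508 162.96721311] [243 157  13  13 122] [ 0.5714 -0.0712  0.018 ]
brass [290.52727273 146.94545455] [287 143   8   9  55] [ 0.6024 -0.1554  0.0335]
red [266.84246575 134.41780822] [260 127  13  17 146] [ 0.6195 -0.1125  0.067 ]
bottle [222.55238095 198.85714286] [213 191  16  15 105] [ 0.4964 -0.0285  0.05  ]
bar (247, 104) [ 0.6948 -0.0619  0.006 ]
bar (403, 129) [ 0.648  -0.3807  0.006 ]
bar (390, 199) [ 0.5051 -0.3555  0.006 ]
bar (233, 175) [ 0.5481 -0.0379  0.006 ]
deck (284, 179) [ 0.5411 -0.1421  0.012 ]
deck (343, 192) [ 0.517  -0.2608  0.012 ]
deck (335, 237) [ 0.4271 -0.2463  0.012 ]
deck (271, 226) [ 0.4465 -0.1184  0.012 ]
[ 0.599997   -0.20715655  0.0117    ] [ 0.59012587 -0.26277652  0.0335    ] cell [ 0.50117385 -0.20021722  0.05      ] [ 0.44858594 -0.34895884  0.042     ]
```

View pics/c0.png

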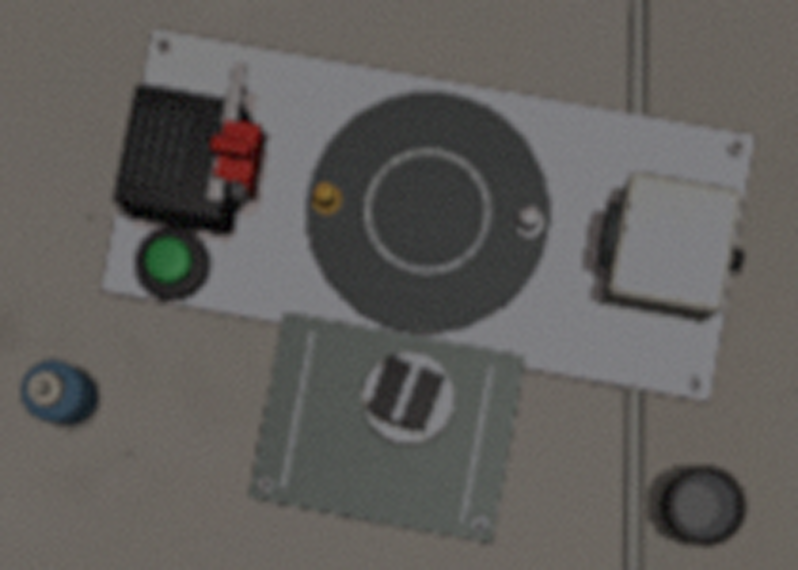

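The crop confirms the top-view measurements. The jig origin is near (0.599,-0.2075) with a yaw of about -8°. The turntable is near 0, and the cell's stripe lies about 84–90° off the light path. I'll align the tool with the jig and fly over.

drive_tool(hand=[0,0,-0.5,-0.5,-0.5,-0.5,-0.5,-0.5,-0.5,-0.5,-0.5,-0.5], travel=[[0,0,0],[0,0,0],[-21,-33,0],[-21,-33,0],[-21,-33,0],[-21,-33,0],[-21,-33,0],[-21,-33,0],[-21,-33,0],[-21,-33,0],[-21,-33,0],[-21,-33,0]], delta_rot=[[0,0,-5.25],[0,0,-5.25],[0,0,0],[0,0,0],[0,0,0],[0,0,0],[0,0,0],[0,0,0],[0,0,0],[0,0,0],[0,0,0],[0,0,0]])

```text
time: 1.1
position: [0.3367, 0.1635, 0.2423]
eef_rot: [0.22, 3.134, 0.0]
contact_force: [1.6, 0.8, 0.7]
width: 0.252
gripper_force: 0.0
```

drive_tool(hand=[-0.5,-0.5,-0.5,-0.5,-0.5,-0.5,-0.5,-0.5,-0.5,-0.5,-0.5,-0.5], travel=[[-14,-34,0],[-14,-34,0],[-14,-34,0],[-14,-34,0],[-14,-34,0],[-14,-34,0],[-14,-34,0],[-14,-34,0],[-14,-34,0],[-14,-34,0],[0,0,0],[0,0,0]], delta_rot=[[0,0,0],[0,0,0],[0,0,0],[0,0,0],[0,0,0],[0,0,0],[0,0,0],[0,0,0],[0,0,0],[0,0,0],[0,0,0],[0,0,0]])

```text
time: 2.1
position: [0.4276, -0.1926, 0.2414]
eef_rot: [-0.225, -3.132, -0.001]
contact_force: [0.1, 0.5, -0.1]
width: 0.251
gripper_force: 0.0
```

Run:
```python
from h import *
import pickle
s=snap('wrist','w1.png');pickle.dump(s,open('w1.pkl','wb'))
st=r.get_state();print(st['time'],st['position'],st['eef_rot'],st['width'],st['qpos'])
R=cv2.Rodrigues(s['rvec'])[0];print(-R.T@s['tvec'],R[2])
```

```text
2.15 [ 0.42737004 -0.19140482  0.2416165 ] [-2.23066052e-01 -3.13222574e+00 -1.60351907e-03] 0.2561829948382117 [-6.00665271e-01  1.20458041e-01 -1.57042905e-01  1.29504850e+00
  1.57226162e-04 -4.58472540e-01]
[ 0.36288807 -0.18296923  0.37355991] [ 0.25888634 -0.03559399 -0.96525175]
```

View pics/w1.png

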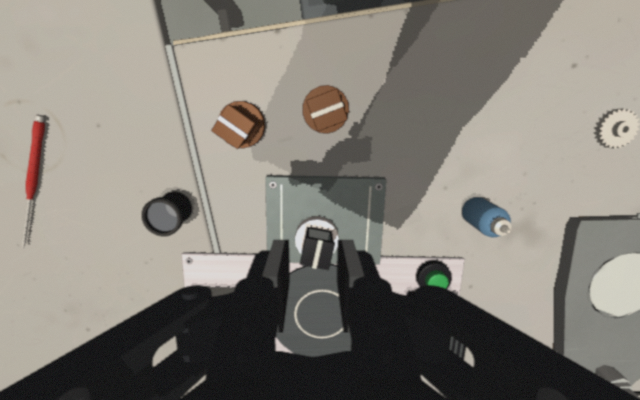

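The wrist view shows the deck's near corners at (266,177) and (385,177), square to the tool, so the yaw is right. The cell is at about (317,240) with its ring centre at (321,313), and the button is at (437,280). Next I check the positions in jig coordinates.

```bash
cat >> h.py <<'E'
O=np.array([.599,-.2075]);yaw=np.deg2rad(-8.05)
X=np.array([np.cos(yaw),np.sin(yaw)]);Y=np.array([-X[1],X[0]])
def jig(p): d=np.array(p[:2])-O; return (1000*np.array([d@X,d@Y])).round(1)
E
python3 - <<'E'
from h import *
import pickle
s=pickle.load(open('w1.pkl','rb'));b=pickle.load(open('s0.pkl','rb'))[1]
for n,p,z in [('dk',(266,177),.012),('dk',(385,177),.012),('ring',(321,313),.0117),('button',(437,280),.018),('loupe',(161,214),0.0),('captop',(320,234),.05),('st',(317,266),.05),('st',(322,239),.05)]:
    q=ray(s,p,z);print(n,q.round(4),jig(q))
# cell foot: white blob in top view and wrist
for im,win,z in((b,(295,180,330,215),.026),(s,(285,205,345,260),.026)):
    g=im['frame'];h=cv2.cvtColor(g,cv2.COLOR_BGR2HSV);x0,y0,x1,y1=win
    v=h[y0:y1,x0:x1,2];sat=h[y0:y1,x0:x1,1]
    m=((v>np.percentile(v,90)*.85)&(sat<45)).astype(np.uint8)
    n,l,stt,c=cv2.connectedComponentsWithStats(m);i=1+np.argmax(stt[1:,4]);
    pts=np.argwhere(m)[:,::-1]+[x0,y0]
    (cx,cy),rad=cv2.minEnclosingCircle(pts.astype(np.float32));q=ray(im,(cx,cy),z);print('foot',(cx,cy),rad,jig(q),stt[i])
print('bottle',jig(ray(b,(222.5,199),.04)),'tool',jig(r.get_state()['position']),'cap top',jig(ray(b,(311.8,198.4),.05)),'red',jig((.6195,-.1125)),'btn',jig((.5714,-.0712)))
E
```

```text
dk [ 0.4282 -0.2424  0.012 ] [-164.2  -58.5]
dk [ 0.4464 -0.1163  0.012 ] [-163.8   68.9]
ring [ 0.601  -0.2068  0.0117] [1.9 1. ]
button [ 0.5733 -0.069   0.018 ] [-44.8 133.5]
loupe [ 0.4555 -0.3702  0.    ] [-119.3 -181.2]
captop [ 0.4864 -0.1929  0.05  ] [-113.6   -1.4]
st [ 0.5207 -0.2008  0.05  ] [-78.5  -4.3]
st [ 0.492  -0.1917  0.05  ] [-108.2    0.7]
foot (313.0, 197.0) 23.345335006713867 [-94.   -7.1] [  7  14  23  17 107]
foot (316.33721923828125, 240.5) 21.806678771972656 [-96.9  -4.8] [ 10  15  39  33 364]
bottle [-126.6  165.3] tool [-172.2   -8.1] cap top [-98.7  -6.2] red [ 7.  96.9] btn [-46.4 131.1]
```

drive_tool(hand=[-0.5,-0.5,-0.5,-0.5,-0.5,-0.5,-0.5,-0.5,-0.5,-0.5,-0.5,-0.5], travel=[[0,3,36],[0,0,36],[0,0,36],[0,0,36],[0,0,36],[0,0,25],[0,0,10],[-10,0,0],[-12,0,0],[-10,0,0],[-5,0,0],[0,0,0]], delta_rot=[[0,0,0],[0,0,0],[0,0,0],[0,0,0],[0,0,0],[0,0,0],[0,0,0],[0,0,0],[0,0,0],[0,0,0],[0,0,0],[0,0,0]])

```text
time: 3.15
position: [0.4665, -0.1933, 0.0282]
eef_rot: [0.219, 3.132, -0.002]
contact_force: [-0.7, 1.5, 0.6]
width: 0.251
gripper_force: 0.0
```

Run:
```python
from h import *
import pickle
s=snap('wrist','w2.png');pickle.dump(s,open('w2.pkl','wb'))
st=r.get_state();print(st['position'],jig(st['position']),st['width'])
```

```text
[ 0.46551354 -0.19303193  0.02786228] [-134.2   -4.4] 0.2515046662408447
```

View pics/w2.png

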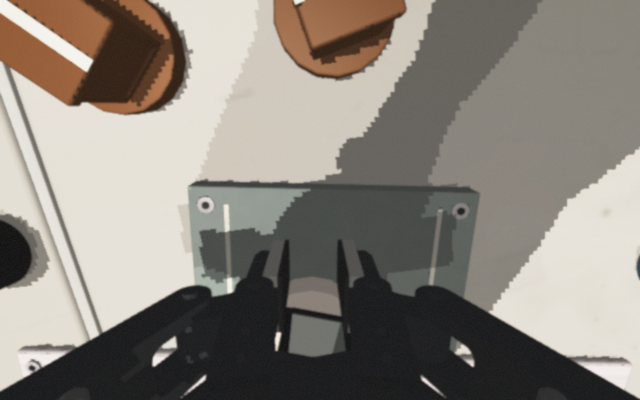

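The wrist view shows the fork centred on the foot at (315,293) and just behind it. The deck corners are at (192,185) and (478,192), and I'll push now.

Run:
```python
from h import *
import pickle
s=pickle.load(open('w2.pkl','rb'))
for p in((192,185),(478,192),(206,205),(460,211)):print(jig(ray(s,p,.012)))
```

```text
[-164.9  -57.4]
[-161.9   69.4]
[-155.7  -51.9]
[-153.1   62.4]
```

drive_tool(hand=[-0.5,-0.5,-0.5,-0.5,-0.5,-0.5,-0.5,-0.5,-0.5,-0.5,-0.5,-0.5], travel=[[-4,0,0],[-4,0,0],[-5,0,0],[-5,0,0],[-5,0,0],[-5,0,0],[-5,0,0],[-5,0,0],[-5,0,0],[-5,0,0],[-4,0,0],[-2,0,0]], delta_rot=[[0,0,0],[0,0,0],[0,0,0],[0,0,0],[0,0,0],[0,0,0],[0,0,0],[0,0,0],[0,0,0],[0,0,0],[0,0,0],[0,0,0]])

```text
time: 4.2
position: [0.5189, -0.2009, 0.0272]
eef_rot: [0.22, 3.134, -0.0]
contact_force: [-0.9, 0.6, 0.4]
width: 0.253
gripper_force: 0.8
```

Run:
```python
from h import *
import pickle
s=snap('top');pickle.dump(s,open('t2.pkl','wb'))
st=r.get_state();print(st['position'],jig(st['position']),st['contact_force'])
w=snap('wrist');
f=s['frame'][95:245,230:400];f=cv2.resize(f,None,fx=2.6,fy=2.6,interpolation=cv2.INTER_CUBIC)
g=cv2.resize(w['frame'][200:400,240:400],(320,390))
cv2.imwrite('pics/m2.png',np.hstack([f,g[:f.shape[0]]]))
```

```text
[ 0.51901348 -0.20095141  0.02722787] [-80.1  -4.7] [-0.77873269 -0.92164656  0.17886334]
```

View pics/m2.png

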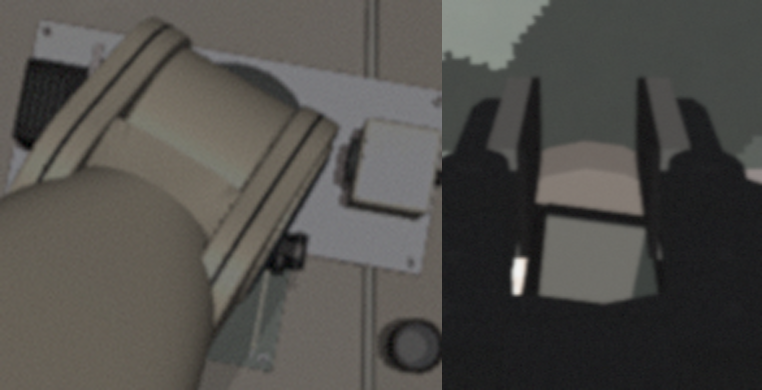

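The wrist crop shows the foot seated between both fingers. The arm hides it in the top view. I'll use the foot's near edge to get the cell position.

Run:
```python
from h import *
w=snap('wrist');
for p,z in(((313,273),.012),((313,286),.026),((313,305),.026)):print(jig(ray(w,p,z)))
```

```text
[-70.  -4.]
[-71.  -4.]
[-61.8  -4. ]
```

drive_tool(hand=[-0.5,-0.5,-0.5,-0.5,-0.5,-0.5,-0.5,-0.5,-0.5,-0.5,-0.5,-0.5], travel=[[-3,0.6,0],[-4,0.6,0],[-4,0.6,0],[-4,0.6,0],[-4,0.6,0],[-4,0.6,0],[-4,0.6,0],[-4,0.6,0],[-3,0.6,0],[-3,0.6,0],[-2,0,0],[0,0,0]], delta_rot=[[0,0,0],[0,0,0],[0,0,0],[0,0,0],[0,0,0],[0,0,0],[0,0,0],[0,0,0],[0,0,0],[0,0,0],[0,0,0],[0,0,0]])

```text
time: 5.35
position: [0.5581, -0.2003, 0.0272]
eef_rot: [0.22, 3.134, 0.0]
contact_force: [-0.3, -0.4, -0.5]
width: 0.252
gripper_force: 0.0
```

Run:
```python
from h import *
w=snap('wrist','w3.png');st=r.get_state();print(jig(st['position']),st['position'])
cv2.imwrite('pics/w3c.png',cv2.resize(w['frame'][170:,180:460],None,fx=2.6,fy=2.6))
```

```text
[-41.7   1.3] [ 0.55794301 -0.20034465  0.02725457]
```

View pics/w3c.png

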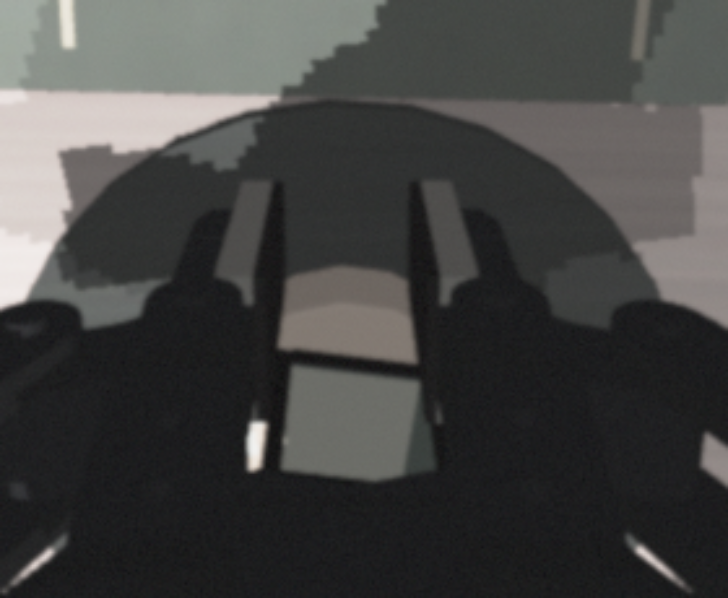

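The wrist view shows the turntable's near rim at crop (345,100), with its left and right edges at 30 and 660. The disc's middle column (345) matches the fork gap's (347), so the sideways position is right. I'll get the remaining depth from the rim.

Run:
```python
from h import *
w=snap('wrist')
for p,z in(((345,100),.0117),((30,300),.0117),((660,295),.0117),((345,265),.0117),((100,160),.0117),((590,190),.0117),((30,92),.012),((700,105),.012)):
    q=(180+p[0]/2.6,170+p[1]/2.6);print(jig(ray(w,q,z)))
P=np.array([jig(ray(w,(180+x/2.6,170+y/2.6),.0117)) for x,y in((345,100),(30,300),(660,295),(180,145),(480,125),(560,172),(110,190))])
A=np.c_[2*P,np.ones(len(P))];s=np.linalg.lstsq(A,(P**2).sum(1),rcond=None)[0];print(s[:2],np.sqrt(s[2]+s[:2]@s[:2]))
```

```text
[-62.8   1.9]
[-24.5 -56. ]
[-25.5  59.7]
[-31.6   1.9]
[-51.8 -41.2]
[-46.2  45.3]
[-64.4 -52.2]
[-62.1  63.1]
[0.91477646 2.22380132] 63.26948076464424
```

drive_tool(hand=[-0.5,-0.5,-0.5,-0.5,-0.5,-0.5,-0.5,-0.5,-0.5,-0.5,-0.5,-0.5], travel=[[-3,0.5,0],[-3,0,0],[-2,0,0],[-1.5,0,0],[0,0,0],[4,0,0],[20,0,0],[30,0,0],[30,0,-20],[30,0,-40],[0,0,-40],[0,0,-40]], delta_rot=[[0,0,0],[0,0,0],[0,0,0],[0,0,0],[0,0,0],[0,0,0],[0,0,0],[0,0,0],[0,0,0],[0,0,0],[0,0,0],[0,0,0]])

```text
time: 6.45
position: [0.457, -0.1851, 0.162]
eef_rot: [-0.222, -3.132, -0.001]
contact_force: [0.9, -0.8, 0.3]
width: 0.248
gripper_force: 0.0
```

Run:
```python
from h import *
import pickle
w=snap('wrist');t=snap('top');st=r.get_state();print(jig(st['position']),st['position'])
pickle.dump((w,t),open('p4.pkl','wb'))
f=cv2.resize(t['frame'][95:215,225:415],None,fx=2.1,fy=2.1,interpolation=cv2.INTER_CUBIC)
g=w['frame'][190:400,120:519]
cv2.imwrite('pics/m4.png',np.vstack([f,g]));print(f.shape)
```

```text
[-139.5    0.8] [ 0.46096975 -0.18718113  0.1668413 ]
(252, 399, 3)
```

View pics/m4.png

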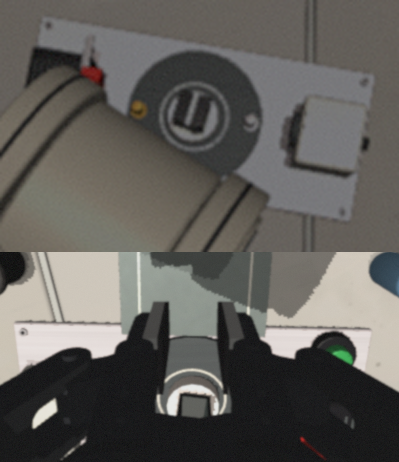

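The cell stands inside the ring: in the upper crop the foot is at (192,113) and the ring centre is at (195,115). Now I measure the stripe angle and the pegs.

```bash
cat >> h.py <<'E'
def cap_angle(t,c,hw=10):
    # world angle of the cap's stripe: bright pixels close to cap centre c, at z=.05
    x0,y0=int(c[0])-hw,int(c[1])-hw
    k=6;g=cv2.resize(cv2.cvtColor(t['frame'][y0:y0+2*hw,x0:x0+2*hw],cv2.COLOR_BGR2GRAY),None,fx=k,fy=k,interpolation=cv2.INTER_CUBIC)
    lo=np.percentile(g,3);hi=np.percentile(g,97);m=(g<(lo+.4*(hi-lo))).astype(np.uint8)
    cs=sorted(cv2.findContours(m,0,2)[0],key=cv2.contourArea)[::-1][:2]
    out=[]
    for cc in cs:
        box=cv2.boxPoints(cv2.minAreaRect(cc));e=[box[1]-box[0],box[2]-box[1]];d=max(e,key=np.linalg.norm)
        cen=box.mean(0);P=[ray(t,(cen+q*d/2+.5)/k-.5+[x0,y0],.05) for q in(-1,1)]
        v=P[1]-P[0];out.append(((np.degrees(np.arctan2(v[1],v[0]))+90)%180-90,np.linalg.norm(v),(P[0]+P[1])/2,cv2.contourArea(cc)))
    return out
E
python3 - <<'E'
from h import *
import pickle
w,t=pickle.load(open('p4.pkl','rb'))
for o in cap_angle(t,(225+192/2.1,95+113/2.1)):print(o[0],o[1],jig(o[2]),o[3])
h=cv2.cvtColor(t['frame'],cv2.COLOR_BGR2HSV);m=cv2.inRange(h,(15,90,60),(35,255,255));m[:,:270]=0;m[:,310:]=0;m[:120]=0;m[180:]=0
c=cv2.connectedComponentsWithStats(m);i=1+np.argmax(c[2][1:,4]);print(c[3][i],c[2][i],jig(ray(t,c[3][i],.033)))
print('steel',jig(ray(t,(225+252/2.1,95+122/2.1),.033)))
print('foot',jig(ray(t,(225+192/2.1,95+113/2.1),.026)),'ring',jig(ray(t,(225+195/2.1,95+115/2.1),.0117)))
E
```

```text
-89.05326502952919 0.03831209792474704 [-0.3  2.5] 8259.5
1.2103900577104696 0.0019466779128124896 [-21.3  17.7] 23.5
[290.5        146.82142857] [287 143   8   9  56] [-3.7 52.2]
steel [  0.8 -55.7]
foot [1.7 1.5] ring [ 2.7 -1. ]
```

drive_tool(hand=[-0.58,-0.58,-0.58,-0.58,-0.58,-0.58,-0.58,-0.58,-0.58,-0.58,-0.58,-0.58], travel=[[-34,13,0],[-34,13,0],[-34,13,0],[-34,13,0],[0,0,0],[0,0,0],[0,0,0],[0,0,0],[0,0,0],[0,0,0],[0,0,0],[0,0,0]], delta_rot=[[0,0,0],[0,0,0],[0,0,0],[0,0,0],[0,0,-7.1],[0,0,-7.1],[0,0,-7.1],[0,0,-7.1],[0,0,-7.1],[0,0,-7.1],[0,0,-7.1],[0,0,-7.1]])

```text
time: 7.55
position: [0.6009, -0.1534, 0.1603]
eef_rot: [1.305, -2.857, -0.0]
contact_force: [-0.6, 0.8, -1.0]
width: 0.21
gripper_force: 0.0
```

drive_tool(hand=[-0.58,-0.58,-0.58,-0.58,-0.58,-0.58,-0.58], travel=[[0,0,0],[0,0,0],[0,0,0],[0,0,0],[0,0,20],[0,0,20],[0,0,20]], delta_rot=[[0,0,-7.1],[0,0,-7.1],[0,0,-7.1],[0,0,-7.1],[0,0,-7.1],[0,0,0],[0,0,0]])

```text
time: 8.13
position: [0.601, -0.1534, 0.0999]
eef_rot: [-2.108, 2.329, -0.001]
contact_force: [0.4, -0.1, -0.6]
width: 0.211
gripper_force: 0.0
```

Run:
```python
from h import *
import pickle
w=snap('wrist','w5.png');st=r.get_state();print(jig(st['position']),st['position'],st['eef_rot'],st['width'],st['qpos'])
pickle.dump(w,open('p5.pkl','wb'))
h=cv2.cvtColor(w['frame'],cv2.COLOR_BGR2HSV);m=cv2.inRange(h,(15,90,60),(35,255,255))
c=cv2.connectedComponentsWithStats(m)
for i in np.argsort(-c[2][1:,4])[:4]+1:print(c[3][i],c[2][i],jig(ray(w,c[3][i],.033)))
```

```text
[-7.4 54.2] [ 0.59923811 -0.15277218  0.09560945] [ 2.10576799 -2.32831147 -0.00742066] 0.20820582122328335 [-3.85234498e-01  4.50528033e-01 -7.04239659e-02  1.05508851e+00
  1.41494278e-05 -1.85573635e+00]
[304.22200393 212.01178782] [293 199  24  28 509] [ 0.7 50.4]
```

View pics/w5.png

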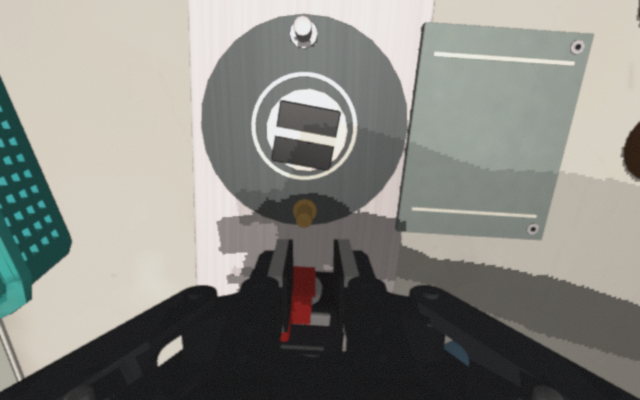

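The wrist view shows the cell well inside the ring, the brass peg at (304,210) just ahead of the fingers and the steel peg at (303,28). The stripe runs (276,131)–(338,141), and the deck edge lies right of the disc. I'll work everything out from this one view.

Run:
```python
from h import *
import pickle
w=pickle.load(open('p5.pkl','rb'))
def J(p,z):return jig(ray(w,p,z))
ring=np.array([J(p,.0117) for p in((251,127),(357,127),(304,73),(304,180),(267,89),(341,165),(341,89),(267,165))])
A=np.c_[2*ring,np.ones(8)];s=np.linalg.lstsq(A,(ring**2).sum(1),rcond=None)[0];print('ring',s[:2],np.sqrt(s[2]+s[:2]@s[:2]))
disc=np.array([J(p,.0117) for p in((202,118),(407,118),(250,32),(360,32),(225,185),(386,183))])
A=np.c_[2*disc,np.ones(6)];s=np.linalg.lstsq(A,(disc**2).sum(1),rcond=None)[0];print('disc',s[:2],np.sqrt(s[2]+s[:2]@s[:2]))
b=J((304,207),.0335);st=J((303,22),.0335);print('brass',b,'steel',st,'mid',(b+st)/2,'dist',np.linalg.norm(b-st),'ang',np.degrees(np.arctan2(*(b-st)[::-1]))-90)
a,c=J((276,131),.0617),J((338,141),.0617);print('stripe',a,c,np.degrees(np.arctan2(*(c-a)[::-1])))
print('cap',np.mean([J(p,.0617) for p in((281,100),(340,111),(333,171),(272,160))],0))
e=J((577,47),.012),J((533,229),.012);print('deck screws',e,np.degrees(np.arctan2(*(e[1]-e[0])[::-1]))-90)
bar=[J(p,.006) for p in((190,0),(197,280))];print('bar',bar)
T=r.get_state()['position'];print('TCP px',proj(w,[T[0],T[1],.0335]),J((315,240),.085),jig(T))
```

```text
ring [2.99532658 2.30878755] 33.06837767255088
disc [2.60039794 1.7781829 ] 64.07326727828918
brass [ 0.9 47. ] steel [  4.9 -54.1] mid [ 2.9  -3.55] dist 101.17909863207915 ang 2.265713596461268
stripe [15.5  0.6] [-15.    4.1] 173.453709216706
cap [0.525 2.425]
deck screws (array([-156.8,  -51.9]), array([-154.8,   62.6])) -1.0006978778588262
bar [array([ 72.7, -68.9]), array([ 77.3, 114. ])]
TCP px [[317.27024017 218.84793335]] [-5.4 47.2] [-7.4 54.2]
```

drive_tool(hand=[-0.58,-0.58,-0.58,-0.58,-0.58,-0.58,-0.72,-0.72], travel=[[0,-7,0],[0,0,15],[0,0,20],[0,0,20],[0,0,15],[0,0,0],[0,0,0],[0,0,0]], delta_rot=[[0,0,0],[0,0,0],[0,0,0],[0,0,0],[0,0,0],[0,0,0],[0,0,0],[0,0,0]])

```text
time: 8.85
position: [0.6089, -0.1544, 0.0321]
eef_rot: [-2.107, 2.33, -0.002]
contact_force: [-1.3, -0.4, -0.4]
width: 0.14
gripper_force: 0.6
```

Run:
```python
from h import *
w=snap('wrist','w6.png');st=r.get_state();print(jig(st['position']),st['position'],st['width'],st['contact_force'],st['gripper_force'])
cv2.imwrite('pics/w6c.png',cv2.resize(w['frame'][140:370,200:440],None,fx=2.5,fy=2.5))
```

```text
[ 2.3 53.9] [ 0.6088774  -0.1544119   0.03214743] 0.14321504503532914 [-0.21090515  0.00172413 -1.14329179] 0.5275249108672142
```

View pics/w6c.png

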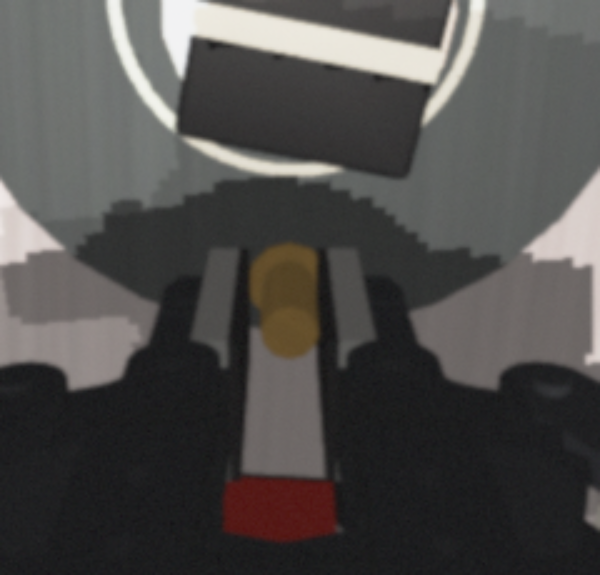

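The crop shows the brass peg between the pads. That was my tenth picture, so from here I work from numbers only. Now the clockwise arc.

drive_tool(hand=[-0.72,-0.72,-0.72,-0.72,-0.72,-0.72,-0.72,-0.72,-0.72,-0.72,-0.72,-0.72], travel=[[0.4,-6.5,0],[0.4,-6.5,0],[0.4,-6.5,0],[0.4,-6.5,0],[0.4,-6.5,0],[0.4,-6.5,0],[0.4,-6.5,0],[0.4,-6.5,0],[0.4,-6.5,0],[0.4,-6.5,0],[0.4,-6.5,0],[0,0,0]], delta_rot=[[0,0,7],[0,0,7],[0,0,7],[0,0,7],[0,0,7],[0,0,7],[0,0,7],[0,0,7],[0,0,7],[0,0,7],[0,0,7],[0,0,0]])

```text
time: 9.9
position: [0.6564, -0.2016, 0.032]
eef_rot: [-0.189, 3.134, -0.002]
contact_force: [-0.4, 0.5, 0.4]
width: 0.14
gripper_force: 0.0
```

drive_tool(hand=[-0.72,-0.72,-0.78,-0.78,-0.78], travel=[[0.4,-6.5,0],[0,0,0],[0,0,0],[0,0,0],[0,0,0]], delta_rot=[[0,0,7],[0,0,0],[0,0,0],[0,0,0],[0,0,0]])

```text
time: 10.32
position: [0.6567, -0.2072, 0.0316]
eef_rot: [-0.012, 3.14, -0.002]
contact_force: [-0.1, -0.9, 5.2]
width: 0.112
gripper_force: 5.8
```

```bash
cat >> h.py <<'E'
def stripe(w):
    # bright elongated blob near the cap: top candidates with ends in jig mm at cap-top height
    h=cv2.cvtColor(w['frame'],cv2.COLOR_BGR2HSV);c=proj(w,[*(O+.0025*X+.002*Y),.0617])[0]
    x0,x1,y0,y1=[int(v) for v in(max(c[0]-70,0),c[0]+70,max(c[1]-70,0),c[1]+70)]
    v=h[y0:y1,x0:x1,2]
    print('cap px',c)
    for T in(150,175,200):
        n,l,s,ce=cv2.connectedComponentsWithStats((v>T).astype(np.uint8))
        for i in range(1,n):
            if s[i,4]<150: continue
            cs=cv2.findContours((l==i).astype(np.uint8),0,1)[0][0]
            box=cv2.boxPoints(cv2.minAreaRect(cs))+[x0,y0];B=np.array([jig(ray(w,p,.0617)) for p in box])
            e=[B[1]-B[0],B[2]-B[1]];L=sorted(map(np.linalg.norm,e));d=max(e,key=np.linalg.norm)
            print(T,'area',s[i,4],'size',np.round(L,1),'cen',B.mean(0).round(1),'ang',round(np.degrees(np.arctan2(d[1],d[0]))%180,1))
E
python3 - <<'E'
from h import *
w=snap('wrist','w7.png');st=r.get_state();print(jig(st['position']),st['position'],st['eef_rot'],st['width'],st['contact_force'],st['gripper_force'],st['qpos'])
stripe(w)
# brass direction
h=cv2.cvtColor(w['frame'],cv2.COLOR_BGR2HSV);m=cv2.inRange(h,(15,90,60),(35,255,255));c=cv2.connectedComponentsWithStats(m);i=1+np.argmax(c[2][1:,4]);print(c[2][i],jig(ray(w,c[3][i],.025)))
E
```

```text
[57.1  8.4] [ 0.65670531 -0.20714626  0.03165039] [-1.14532940e-02  3.13983698e+00 -1.75388644e-03] 0.11152902892216301 [ 0.23479045 -1.36237879  6.04660021] 5.828985348343849 [-4.27139385e-01  6.04258007e-01  3.05065418e-02  9.95002497e-01
 -2.90888488e-04 -4.34435120e-01]
cap px [317.33116555 143.39970067]
150 area 231 size [ 2.6 11.4] cen [-10.3 -18. ] ang 151.2
150 area 1370 size [ 5.8 24.5] cen [-13.9   2.6] ang 87.7
150 area 304 size [ 2.7 14.1] cen [-14.1  16.6] ang 41.8
150 area 2188 size [18.8 34.4] cen [ 5.3 -0.2] ang 66.2
150 area 198 size [ 2.3 11.5] cen [ 12.8 -15.8] ang 36.9
150 area 154 size [1.9 9.2] cen [19.8 -6.3] ang 74.3
175 area 202 size [ 2.4 11.1] cen [-10.4 -18. ] ang 152.0
175 area 262 size [ 2.5 13.6] cen [-14.3  16.4] ang 42.6
175 area 1312 size [ 5.6 24.2] cen [-13.9   2.8] ang 87.6
175 area 2092 size [18.5 34.2] cen [ 5.3 -0.2] ang 66.2
175 area 163 size [ 1.9 10.8] cen [ 13.  -15.6] ang 37.5
200 area 183 size [ 2.2 10.7] cen [-10.5 -17.9] ang 151.0
200 area 222 size [ 2.3 13.3] cen [-14.4  16.4] ang 42.0
200 area 1251 size [ 5.5 23.7] cen [-13.8   2.7] ang 87.6
200 area 1964 size [18.2 34. ] cen [ 5.4 -0.1] ang 66.6
[301 233  24  46 945] [54.6  8.5]
```

Run:
```python
from h import *
f=cv2.imread('pics/w7.png');v=cv2.cvtColor(f,cv2.COLOR_BGR2HSV)[...,2][70:235,240:400]
s=cv2.resize(v,(64,42),interpolation=cv2.INTER_AREA)
for row in s: print(''.join(' .:-=+*#%@'[min(9,int(x)//26)] for x in row))
```

```text
========*%@@#+=================================#%%#+------------
=======#@@#+=============+****###%##*+==========+#%%*=----------
=====+%@%+============*#%@@@@@@@@@@@@@%%#*+=======+%%#=---------
====+%@%+==========*#%@@@@@@@@@@@@@@@@@@@@@%*====-=+#%#+=-------
===+%@#==========+*%%@@@@@@@@@@@@@@@@@@@@@@@@%*=--=-=#%%+-------
==+%@#==========:--:--=++*#%%@@@@@@@@@@@@@@@@@@%+==--=#%#=--=---
-=#@%+========#*:--------:::--=+*#%%%@@@@@@@@@@@@#+---=#%#=----:
=*@%+=======+%@+---------------:::::--=+*#%%@@@@@@%+---+%%*=-::.
+%@*=======*@@%=---------------------:::::::--++*#%#=--=*%#=-:..
*@%+======*@@@%------------------------:::::::::::::::::=%%=:...
%@*=======%@@@#-----------------------:::::::::::::::::.-*#-:...
@%+======*@@@@+-----------------------:::::::::::::::::.:=*=:...
@%======+%@@@%=----------------------::::::::::::::::::.::==:...
@#======#@@@@%----------------------::::::::::::::::::::-:-=:...
@#======%@@@@*:---------------------::::::::::::::::::::::-=-...
@#======%@@@@+:-::------------------::::::::::::::::::-+::-=-...
@#======%@@@@%%#*++==--------------:::::::::::::::::::*+::-=
[... 929 characters left out ...]
%%#*=---::::::::::::::... ......  ................
-------------==+#%%%#*+=-:............. ........................
--------------=-==+*##====-----------::....... .................
--------------=-----::::::--------:::::.........................
--------------------:...........................................
-------------------::...........................................
-----------------::.............................................
-----------------:..............................................
---------------::...............................................
-------:::::::-:................................................
:::::::......:::..........:::::::...............................
```

Run:
```python
from h import *
w=snap('wrist');h=cv2.cvtColor(w['frame'],cv2.COLOR_BGR2HSV)[...,2].astype(float)
# stripe mid-line: per column, centre of bright run between the two dark bars
P=[]
for x in range(285,366,5):
    col=h[118:178,x]; y=np.arange(118,178)[col>110]; P.append((x,y.mean()+.0))
P=np.array(P);print(P[::4].round(1).tolist())
a,b=np.polyfit(P[:,0],P[:,1],1);q=[jig(ray(w,(x,a*x+b),.0617)) for x in(275,370)];print(q,np.degrees(np.arctan2(*(q[1]-q[0])[::-1]))%180)
t=[(240,y) for y in()]
# jig direction: deck edges/white bar left & right of the disc at z=.006 : Hough lines
e=cv2.Canny(w['frame'],60,150);L=cv2.HoughLinesP(e,1,np.pi/360,60,minLineLength=120,maxLineGap=8)
for l in (L[:,0] if L is not None else [])[:15]:
    A,B=jig(ray(w,l[:2].astype(float),.006)),jig(ray(w,l[2:].astype(float),.006));print(l,A,B,round(np.degrees(np.arctan2(*(B-A)[::-1]))%180,1))
```

```text
[[285.0, 142.5], [305.0, 146.5], [325.0, 150.5], [345.0, 154.0], [365.0, 158.0]]
[array([  3.6, -10.4]), array([ 4.7, 18.2])] 87.7974018382342
[  1 391 201 287] [ 170.9 -151.1] [ 89.1 -44.2] 127.4
[425 287 636 397] [72.2 69.1] [122.2 203. ] 69.5
[499 258 552 105] [ 51.  101.8] [-23.7 103.7] 178.5
[422 286 639 399] [71.9 67.4] [123.2 205.2] 69.6
```

The stripe is about 1° past the light path, measured against the jig edges seen in the wrist camera. I'll make a small back-correction, release and rise.

drive_tool(hand=[-0.78,-0.78,-0.6,-0.6,-0.6,-0.6,-0.6,-0.6,-0.6,-0.6,-0.6], travel=[[0,1,0],[0,0,0],[0,0,0],[0,0,0],[0,0,-10],[0,0,-30],[0,0,-30],[0,0,-30],[0,0,-20],[0,0,0],[0,0,0]], delta_rot=[[0,0,-1],[0,0,0],[0,0,0],[0,0,0],[0,0,0],[0,0,0],[0,0,0],[0,0,0],[0,0,0],[0,0,0],[0,0,0]])

```text
time: 11.33
position: [0.6565, -0.2061, 0.1524]
eef_rot: [-0.035, 3.139, -0.002]
contact_force: [0.8, 0.7, -0.6]
width: 0.202
gripper_force: 0.0
```

Run:
```python
from h import *
import pickle
w=snap('wrist','w8.png');t=snap('top','t8.png');pickle.dump((w,t),open('p8.pkl','wb'))
st=r.get_state();print(jig(st['position']),st['position'],st['eef_rot'])
h=cv2.cvtColor(w['frame'],cv2.COLOR_BGR2HSV);c=proj(w,[*(O+.003*X+.002*Y),.0617])[0];print(c)
x0,y0=int(c[0])-60,int(c[1])-50
s=cv2.resize(h[y0:y0+100,x0:x0+120,2],(60,34),interpolation=cv2.INTER_AREA);print(x0,y0)
for row in s: print(''.join(' .:-=+*#%@'[min(9,int(x)//26)] for x in row))
e=cv2.Canny(w['frame'],50,130);L=cv2.HoughLinesP(e,1,np.pi/720,50,minLineLength=70,maxLineGap=6)
for l in L[:,0]:
    A,B=jig(ray(w,l[:2].astype(float),.006)),jig(ray(w,l[2:].astype(float),.006));a=np.degrees(np.arctan2(*(B-A)[::-1]))%90
    if a<8 or a>82: print(l,A,B,round(a,1))
h=cv2.cvtColor(w['frame'],cv2.COLOR_BGR2HSV)
for nm,lo,hi,z in(('green',(50,100,50),(75,255,255),.018),('red',(0,150,60),(8,255,255),.075)):
    q=cv2.connectedComponentsWithStats(cv2.inRange(h,lo,hi))
    for i in np.argsort(-q[2][1:,4])[:2]+1:print(nm,q[2][i],jig(ray(w,q[3][i],z)))
```

```text
[55.9  9.7] [ 0.65566522 -0.20572599  0.14997337] [ 3.48272513e-02 -3.14029822e+00 -8.94319947e-04]
[314.39602281 123.74590254]
254 73
===========================++++++======---------------------
======================+*#%%%%%%%%%%#*+====------------------
===================+#%%#**++====++**#%%#+==-----------------
=================*%%#+================*#%#*=----------------
===============*%%#+====================+*%#+=--------------
==============#%#+=========++*****+====-==+#%*=-------------
============+#%*========*#%%%%@@@@%%#*+==--=*%#=------------
===========+#%*======+#%%@@@@@@@@@@@@@%%*=--=+%#=-----------
=========-=#%+======#%***#%%%%%%@@@@@@@@%#+=--+%#=----------
==========*%*=====+#%#------====*#%%%%@@@@%#=--*%*=---------
=========+%#=====+%@%*--------------=+**#%%%*--=#%+---------
=========*%+====+%@@%+---------------::::--==---+%*=--------
=========%#=====#%@@%=----------------:::::::++-=##=--------
========+%*====+%@@@#----------------::::::::*#=-*%+-------:
========*%+====#@@@%+---------------::::::::-*#=-+%+-------.
========*%+====#@@@@#*++=-----------::::::::=*%+-+
[... 1125 characters left out ...]
] [  71.4 -161.5] [ 74.6 -23.7] 88.7
[242  10 415  46] [-65.6 -62.7] [-62.5  67.6] 88.6
[242   8 404  42] [-66.9 -62.8] [-63.8  58.9] 88.5
[345 214 482 239] [75.6 40.7] [ 78.6 162.1] 88.6
[ 77 129 154 142] [  40.6 -182.8] [  40.9 -122. ] 89.7
[ 77  25 173  45] [ -35.9 -181.6] [ -33.7 -111. ] 88.2
[544 346 639 358] [174.3 252.1] [172.4 346.9] 1.1
[  0 239  15 329] [ 146.7 -250.3] [ 237.1 -243.3] 4.4
[ 76  23 164  41] [ -37.1 -182.3] [ -35.4 -117.8] 88.5
[525 208 556 124] [ 45.6 189.8] [-25.1 191.5] 88.6
[ 71 122  72  28] [  35.8 -187.4] [ -33.2 -185.2] 88.2
[184 188 189 258] [ 75.1 -95.8] [138.  -87.3] 7.7
green [ 483   64   39   36 1100] [-47.1 133.5]
red [ 425  129   62   54 2124] [ 8. 89.]
```

```bash
sed -i 's/^O=np.array(\[.599,-.2075\]);yaw=np.deg2rad(-8.05)/O=np.array([.6016,-.2061]);yaw=np.deg2rad(-9.5)/' h.py
python3 - <<'E'
from h import *
import pickle
w,t=pickle.load(open('p8.pkl','rb'))
v=cv2.cvtColor(w['frame'],cv2.COLOR_BGR2HSV)[...,2].astype(float)
# stripe: along columns 300..336, brightest run in window following slope
P=[]
for x in range(298,332,2):
    yc=122.5+(x-298)*.27; y=np.arange(int(yc)-9,int(yc)+10); c=np.clip(v[y,x]-95,0,None); P.append((x,(c*y).sum()/c.sum()))
P=np.array(P);a,b=np.polyfit(P[:,0],P[:,1],1);print(P[::4].round(1).tolist(),'res',np.abs(a*P[:,0]+b-P[:,1]).max())
q=[jig(ray(w,(x,a*x+b),.0617)) for x in(294,338)];print(q,np.degrees(np.arctan2(*(q[1]-q[0])[::-1]))%180)
# foot & ring centres
for n,p,z in(('green',(483+19.5,64+16),.018),('foot L/R ',(254+15.5*2,73+16*2.94),.026),('foot R',(254+47.5*2,73+16*2.94),.026),('top',(254+31*2,73+5*2.94),.026)):print(n,jig(ray(w,p,z)))
h=cv2.cvtColor(w['frame'],cv2.COLOR_BGR2HSV);m=cv2.inRange(h,(0,150,60),(8,255,255))
cs=max(cv2.findContours(m,0,2)[0],key=cv2.contourArea);print('red poly',cv2.approxPolyDP(cs,4,True)[:,0].tolist(),[jig(ray(w,p.astype(float),.075)).tolist() for p in cv2.approxPolyDP(cs,4,True)[:,0]])
s=cv2.resize(h[115:200,415:495,2],(60,32),interpolation=cv2.INTER_AREA);mm=cv2.resize(m[115:200,415:495],(60,32),interpolation=cv2.INTER_AREA)
for ra,rb in zip(s,mm): print(''.join('0123456789'[min(9,int(x)//14)] if y>100 else ' ' for x,y in zip(ra,rb)))
st=r.get_state();print(jig(st['position']))
E
```

```text
[[298.0, 121.8], [306.0, 123.6], [314.0, 125.1], [322.0, 126.6], [330.0, 128.2]] res 0.09646724024264586
[array([  1.5, -12.7]), array([ 1.5, 15.7])] 90.0
green [-53.9 130.5]
foot L/R  [  3.9 -20.9]
foot R [-4.9 25.2]
top [-22.6  -2.9]
red poly [[436, 129], [425, 168], [439, 181], [464, 182], [470, 168], [484, 169], [486, 160], [473, 155], [478, 139]] [[-10.7, 72.1], [13.3, 72.0], [19.6, 82.8], [17.3, 98.3], [8.1, 99.3], [7.1, 107.9], [1.5, 107.4], [0.1, 98.6], [-9.7, 98.6]]
                                                            
                                                            
                                                            
                                                            
                                                            
                5555 5                                      
               555555555555678                              
               5555555 5555678887                           
              5555555555555688999998888877                  
             55555555555555789999999999999999888            
          
[... 643 characters left out ...]
666677776        
         55555 55556789999999999999999998                   
           45555555689999999999999999998                    
             44555678899999999999999999                     
                45764455667788888998988                     
                                     8                      
                                                            
                                                            
                                                            
                                                            
                                                            
                                                            
[53.3  9.3]
```

The stripe now lies along the light path (90.0° in the jig frame), and the cell is centred to about 2 mm. Next is the shutter: shut the fingers, square the tool to the jig and go behind the tab.

drive_tool(hand=[-1,-1,-1,-1,-1,-1,-1,-1,-1,-1,-1], travel=[[0,0,0],[0,0,0],[24.5,22.5,0],[24.5,22.5,0],[24.5,22.5,0],[24.5,22.5,0],[0,0,0],[0,0,25],[0,0,25],[0,0,25],[0,0,0]], delta_rot=[[0,0,5.4],[0,0,5.4],[0,0,0],[0,0,0],[0,0,0],[0,0,0],[0,0,0],[0,0,0],[0,0,0],[0,0,0],[0,0,0]])

```text
time: 12.35
position: [0.5714, -0.1, 0.0703]
eef_rot: [-0.26, -3.122, -0.003]
contact_force: [-0.5, -0.5, -0.2]
width: -0.002
gripper_force: 0.0
```

```bash
cat >> h.py <<'E'
def asc(w,p,hw,n=60,red=False):
    h=cv2.cvtColor(w['frame'],cv2.COLOR_BGR2HSV);x0,y0=max(int(p[0])-hw,0),max(int(p[1])-hw//2,0)
    c=h[y0:y0+hw,x0:x0+2*hw];m=((c[...,1]>150)&(c[...,2]>50)).astype(np.uint8)*255;s=cv2.resize(c[...,2],(n,n//4*1),interpolation=cv2.INTER_AREA);m=cv2.resize(m,(n,n//4),interpolation=cv2.INTER_AREA)
    print(x0,y0)
    for a,b in zip(s,m):print(''.join('R' if y>120 else ' .:-=+*#%@'[min(9,int(x)//26)] for x,y in zip(a,b)))
E
python3 - <<'E'
from h import *
w=snap('wrist','w9.png');st=r.get_state();print(jig(st['position']),st['position'],st['eef_rot'],st['width'],st['contact_force'])
h=cv2.cvtColor(w['frame'],cv2.COLOR_BGR2HSV)
for nm,lo,hi,z in(('green',(50,100,50),(75,255,255),.018),('red',(0,150,40),(8,255,255),.075)):
    q=cv2.connectedComponentsWithStats(cv2.inRange(h,lo,hi))
    for i in (np.argsort(-q[2][1:,4])[:3]+1):print(nm,q[2][i],q[3][i],jig(ray(w,q[3][i],z)))
E
```

```text
[-46.2  99.4] [ 0.57246142 -0.10041439  0.07283659] [-2.60850465e-01 -3.12444530e+00 -2.31535266e-03] -0.001760801622527052 [-0.45436364 -0.90624731  0.78492484]
green [ 341  199   45   46 1573] [362.46026701 221.65734266] [-50.  128.4]
red [307 332  13  25 286] [312.86713287 344.22377622] [-13.3 100.2]
```

drive_tool(hand=[-1,-1,-1,-1,-1,-1,-1,-1,-1,-1,-1,-1], travel=[[-10,0,-2],[-10,0,0],[-8,0,0],[-4,0,0],[-4,0,0],[-4,0,0],[-4,0,0],[-4,0,0],[-4,0,0],[-4,0,0],[-4,0,0],[0,0,0]], delta_rot=[[0,0,0],[0,0,0],[0,0,0],[0,0,0],[0,0,0],[0,0,0],[0,0,0],[0,0,0],[0,0,0],[0,0,0],[0,0,0],[0,0,0]])

```text
time: 13.4
position: [0.6344, -0.1111, 0.0775]
eef_rot: [0.262, 3.13, 0.0]
contact_force: [-0.2, -0.7, -0.4]
width: -0.001
gripper_force: 0.0
```

drive_tool(hand=[-1,-1,-1,-1,-1,-1], travel=[[-2,0,0],[-2,0,0],[-2,0,0],[-1,0,0],[0,0,0],[0,0,0]], delta_rot=[[0,0,0],[0,0,0],[0,0,0],[0,0,0],[0,0,0],[0,0,0]])

```text
time: 13.9
position: [0.637, -0.1114, 0.0773]
eef_rot: [-0.261, -3.124, -0.001]
contact_force: [-17.4, 2.9, 8.8]
width: 0.001
gripper_force: 8.6
```

drive_tool(hand=[-1,-1,-1,-1,-1,-1,-1,-1], travel=[[6,0,0],[15,0,0],[10,0,-20],[20,10,-20],[20,20,0],[0,0,0],[0,0,0],[0,0,0]], delta_rot=[[0,0,0],[0,0,0],[0,0,0],[0,0,0],[0,0,0],[0,0,0],[0,0,0],[0,0,0]])

```text
time: 14.57
position: [0.576, -0.0709, 0.1177]
eef_rot: [0.261, 3.13, -0.0]
contact_force: [-0.7, -0.0, -0.4]
width: -0.0
gripper_force: 0.0
```

Run:
```python
from h import *
w=snap('wrist','w10.png');sc=snap('scene','s10.png');st=r.get_state();print(jig(st['position']),st['position'],st['contact_force'])
h=cv2.cvtColor(w['frame'],cv2.COLOR_BGR2HSV)
for nm,lo,hi,z in(('green',(50,100,50),(75,255,255),.018),):
    q=cv2.connectedComponentsWithStats(cv2.inRange(h,lo,hi))
    for i in (np.argsort(-q[2][1:,4])[:2]+1):print(nm,q[2][i],q[3][i],jig(ray(w,q[3][i],z)))
g=cv2.imread('pics/s0.png')
for n,f,s in(('before',g,sc),('after',sc['frame'],sc)):
    h=cv2.cvtColor(f,cv2.COLOR_BGR2HSV);
    m=cv2.inRange(h,(0,150,80),(8,255,255))[150:220,280:360];q=cv2.connectedComponentsWithStats(m);i=1+np.argmax(q[2][1:,4]);print(n,'red',q[2][i],q[3][i]+[280,150],jig(ray(s,q[3][i]+[280,150],.06)))
    m=cv2.inRange(h,(50,100,50),(75,255,255))[170:210,270:320];q=cv2.connectedComponentsWithStats(m);i=1+np.argmax(q[2][1:,4]);c=q[2][i];c=(c[0]+270+c[2]/2,c[1]+170);print('green',q[2][i],q[3][i]+[270,170],)
p=O-.051*X+.129*Y
print('scene px of button at z .015..025',[proj(sc,[*p,z]).round(1).tolist() for z in(.01,.015,.02,.025,.03)])
print('tab 0/34',proj(sc,[[*(O+.099*Y),.075],[*(O+.034*X+.099*Y),.075]]))
```

```text
[-47.5 128.7] [ 0.57596225 -0.0712875   0.1172462 ] [-0.75262544  0.10576958  0.68267194]
green [292 181  36  37 986] [309.8336714  199.05780933] [-50.2 127.6]
before red [ 37  21  12  20 179] [322.77094972 181.68156425] [-10.   65.2]
green [24 16 10  6 50] [298.84 188.46]
after red [ 47  20  12  20 163] [332.68711656 180.3190184 ] [18.3 64.3]
green [25 16  9  6 48] [298.85416667 188.47916667]
scene px of button at z .015..025 [[[299.2, 191.8]], [[299.2, 190.2]], [[299.2, 188.5]], [[299.2, 186.9]], [[299.2, 185.2]]]
tab 0/34 [[321.10238436 171.30333655]
 [332.56963145 169.69529217]]
```

Run:
```python
from h import *
f0=cv2.imread('pics/s0.png');f1=cv2.imread('pics/s10.png');s=snap('scene')
for f in(f0,f1):
    B=f[164:196,310:350].astype(int);d=B[...,2]-np.maximum(B[...,0],B[...,1])
    for r_ in range(0,32,1):print(164+r_,''.join(' .:-=+*#%@'[min(9,max(0,x)//18)] for x in d[r_]))
for x in(0,4,30,34,38):
    print(x,[proj(s,[*(O+x*.001*X+y*.001*Y),z])[0].round(1).tolist() for y,z in((89,.075),(109,.075),(89,.059),(99,.075))])
```

```text
164                                         
165                                         
166                                         
167                                         
168                                         
169                                         
170            .                            
171           *@%:                          
172           -#%%-                         
173           :-*#*.                        
174           ---==:.                       
175         .:--==+%*                       
176       -*%%#===+#%+:                     
177        %%%%*==*%%%+.                    
178         *%%#*=---==:                    
179         .--:+*=====:                    
180        .-==========:                    
181         -==========-                    
182         -==========-                    
183         -==========-                    
184         -==========-                    
185        .===========:                    
186        .==========+-                    
187        .===========-                    
188        :========
[... 1417 characters left out ...]
  
188                  :=====-                
189                  :=-.                   
190                                         
191                                         
192                                         
193                                         
194                                         
195                                         
0 [[322.6, 172.6], [319.6, 170.0], [322.5, 178.2], [321.1, 171.3]]
4 [[324.0, 172.4], [320.9, 169.8], [323.8, 178.0], [322.5, 171.1]]
30 [[332.8, 171.2], [329.7, 168.6], [332.6, 176.7], [331.2, 169.9]]
34 [[334.2, 171.0], [331.0, 168.4], [333.9, 176.5], [332.6, 169.7]]
38 [[335.5, 170.8], [332.3, 168.3], [335.3, 176.3], [333.9, 169.5]]
```

The image shift and finger position both fit a shutter that started slightly open (about 4 mm) and is now at its stop. I'll push once more at a different height before pressing the button.

drive_tool(hand=[-1,-1,-1,-1,-1,-1,-1,-1,-1,-1,-1,-1], travel=[[-20,-20,0],[-20,-10,18],[0,0,18],[-8,0,0],[-8,0,0],[-6,0,0],[-3,0,0],[-2,0,0],[-2,0,0],[-2,0,0],[-1,0,0],[0,0,0]], delta_rot=[[0,0,0],[0,0,0],[0,0,0],[0,0,0],[0,0,0],[0,0,0],[0,0,0],[0,0,0],[0,0,0],[0,0,0],[0,0,0],[0,0,0]])

```text
time: 15.72
position: [0.6375, -0.1113, 0.0821]
eef_rot: [-0.261, -3.123, -0.0]
contact_force: [-19.1, 1.4, 9.7]
width: 0.001
gripper_force: 9.7
```

drive_tool(hand=[-1,-1,-1], travel=[[-2,0,0],[0,0,0],[0,0,0]], delta_rot=[[0,0,0],[0,0,0],[0,0,0]])

```text
time: 15.97
position: [0.6379, -0.1114, 0.082]
eef_rot: [-0.261, -3.12, -0.0]
contact_force: [-25.7, 3.0, 13.5]
width: -0.002
gripper_force: 13.3
```

drive_tool(hand=[-1,-1,-1,-1,-1,-1,-1,-1,-1,-1,-1], travel=[[8,0,0],[15,0,0],[14,0,-20],[20,10,-18],[20,20,0],[0,0,20],[0,0,30],[0,0,20],[0,0,10],[0,0,0],[0,0,0]], delta_rot=[[0,0,0],[0,0,0],[0,0,0],[0,0,0],[0,0,0],[0,0,0],[0,0,0],[0,0,0],[0,0,0],[0,0,0],[0,0,0]])

```text
time: 16.88
position: [0.5728, -0.0702, 0.0403]
eef_rot: [0.261, 3.13, -0.0]
contact_force: [0.0, -0.2, 0.5]
width: 0.004
gripper_force: 0.0
```

Run:
```python
from h import *
w=snap('wrist','w11.png');sc=snap('scene','s11.png');st=r.get_state();print(jig(st['position']),st['position'],st['contact_force'])
B=sc['frame'][164:196,310:350].astype(int);d=B[...,2]-np.maximum(B[...,0],B[...,1])
for k in range(4,14):print(164+k,''.join(' .:-=+*#%@'[min(9,max(0,x)//18)] for x in d[k]))
h=cv2.cvtColor(w['frame'],cv2.COLOR_BGR2HSV);q=cv2.connectedComponentsWithStats(cv2.inRange(h,(50,100,30),(75,255,255)))
for i in (np.argsort(-q[2][1:,4])[:2]+1):print(q[2][i],q[3][i],jig(ray(w,q[3][i],.02)))
```

```text
[-50.2 129.1] [ 0.57334703 -0.07048399  0.04099911] [0.08480418 1.28499746 1.12963543]
168                                         
169                     :=:                 
170                     =%@-                
171                     :+%@+.              
172                     :-=+-               
173                     :===-.              
174                  .:=--==+%#.            
175                 -%@@#===+%%@-           
176                  :%%%%#*+++=+.          
177                   :==:---**==.          
[282 222  52  30 788] [305.49873096 235.15862944] [-57.5 126.4]
```

drive_tool(hand=[-1,-1,-1,-1,-1,-1,-1], travel=[[0,0,2],[0,0,2],[0,0,2],[0,0,2],[0,0,2],[0,0,0],[0,0,0]], delta_rot=[[0,0,0],[0,0,0],[0,0,0],[0,0,0],[0,0,0],[0,0,0],[0,0,0]])

```text
time: 17.57
position: [0.5736, -0.0706, 0.0326]
eef_rot: [0.261, 3.126, -0.001]
contact_force: [-4.4, 2.1, 29.3]
width: 0.0
gripper_force: 14.7
```

drive_tool(hand=[-1,-1,-1,-1,-1], travel=[[0,0,1],[0,0,1],[0,0,1],[0,0,0],[0,0,0]], delta_rot=[[0,0,0],[0,0,0],[0,0,0],[0,0,0],[0,0,0]])

```text
time: 17.98
position: [0.5737, -0.0706, 0.0321]
eef_rot: [0.261, 3.124, -0.002]
contact_force: [-14.8, 3.0, 55.4]
width: 0.001
gripper_force: 27.6
```

Run:
```python
from h import *
sc=snap('scene','s12.png');p=O-.0505*X+.1285*Y
print([proj(sc,[*p,z])[0].round(1).tolist() for z in(.006,.015,.021,.027)], [proj(sc,[*(p-.012*Y),z])[0].round(1).tolist() for z in(.006,.015,.021,.027)])
for f in(cv2.imread('pics/s10.png'),sc['frame']):
    B=f[178:200,286:314].astype(int);d=B[...,1]-np.maximum(B[...,0],B[...,2]);v=B.max(2)
    for k in range(22):print(178+k,''.join(' .:-=+*#%@'[min(9,max(0,x)//14)] for x in d[k]),'|',''.join(' .:-=+*#%@'[min(9,x//26)] for x in v[k]))
```

```text
[[299.4, 193.2], [299.4, 190.2], [299.4, 188.2], [299.4, 186.2]] [[301.0, 194.9], [301.0, 191.9], [301.0, 189.9], [301.0, 187.9]]
178                              | ###############%+    .....=*
179                              | #########***====-      .....
180                              | *===============-      .....
181                              | ================-           
182                              | ================-           
183                              | ================-           
184                              | ================-           
185             .                | ============--==-           
186           ::::::.            | ==========-::::-:           
187          ::::::::            | =========-:::---:.       .  
188          ::::::::.           | --------::-------:          
189         .:--:::::.           | ------: .--------:          
190          :--:--::.           | =-----. .:-------.          
191           ::-:-:             | -----:....:----:.           
192                              | ----=:  ....                
193       
[... 1145 characters left out ...]
         .:.   ...            | ------: .:-------.          
190         .:-::::-:.           | =-----. .:-------:          
191           ::---:             | -----:   .:----:.           
192                              | -----:                      
193                              | ----=-.    .        ..      
194                              | ------.            .--.     
195                              | -------.          .-#*-:  .:
196                              | ----------::. ..::--*#%*--+#
197                              | -------*#%#%*=-===----*#%%%%
198                              | ######+-*####*--------*#%%%%
199                              | ******#+-*###*=---------*%%%
```

The finger hit a hard stop at TCP z of about 0.032. I'll check for the button's spring on the way up: a force still present 1–5 mm above the stop means the button itself was bottomed.

drive_tool(hand=[-1,-1,-1,-1], travel=[[0,0,-4],[0,0,-3],[0,0,0],[0,0,0]], delta_rot=[[0,0,0],[0,0,0],[0,0,0],[0,0,0]])

```text
time: 18.37
position: [0.5732, -0.0705, 0.0342]
eef_rot: [0.262, 3.129, -0.001]
contact_force: [3.8, -0.8, 3.8]
width: -0.005
gripper_force: 2.1
```

drive_tool(hand=[-1,-1,-1], travel=[[0,0,-2],[0,0,0],[0,0,0]], delta_rot=[[0,0,0],[0,0,0],[0,0,0]])

```text
time: 18.62
position: [0.5725, -0.0703, 0.0354]
eef_rot: [-0.262, -3.131, 0.0]
contact_force: [2.9, -0.3, 2.8]
width: 0.001
gripper_force: 1.7
```

drive_tool(hand=[-1,-1,-1], travel=[[0,0,-2],[0,0,0],[0,0,0]], delta_rot=[[0,0,0],[0,0,0],[0,0,0]])

```text
time: 18.87
position: [0.5721, -0.0702, 0.0374]
eef_rot: [-0.262, -3.13, -0.0]
contact_force: [0.1, -1.1, 2.2]
width: -0.001
gripper_force: 1.2
```

The spring force falls linearly from about 5 N at the stop to zero near 0.039, so the full 6 mm press was made. Now I rise clear and check.

drive_tool(hand=[-1,-1,-1,-1,-1,-1,-1,-1,-1,-1,-1], travel=[[0,0,-10],[0,0,-30],[0,0,-35],[0,0,-35],[0,0,-30],[20,-30,0],[30,-30,0],[30,-30,0],[30,-30,0],[0,0,0],[0,0,0]], delta_rot=[[0,0,0],[0,0,0],[0,0,0],[0,0,0],[0,0,0],[0,0,0],[0,0,0],[0,0,0],[0,0,0],[0,0,0],[0,0,0]])

```text
time: 19.78
position: [0.4441, -0.1698, 0.1783]
eef_rot: [-0.267, -3.13, -0.0]
contact_force: [0.3, -0.3, -0.6]
width: -0.003
gripper_force: 0.0
```

Run:
```python
from h import *
t=snap('top','t13.png');sc=snap('scene','s13.png');st=r.get_state();print(st['time'],jig(st['position']),st['position'],st['contact_force'])
g=cv2.cvtColor(t['frame'],cv2.COLOR_BGR2HSV)[...,2]
c=proj(t,[*O,.0617])[0];x0,y0=int(c[0])-22,int(c[1])-20
s=cv2.resize(g[y0:y0+40,x0:x0+44],(88,40),interpolation=cv2.INTER_CUBIC);print(x0,y0)
for row in s:print(''.join(' .:-=+*#%@'[min(9,int(x)//17)] for x in row))
# loose things unmoved, scene camera
a=cv2.imread('pics/s0.png').astype(int);d=np.abs(sc['frame'].astype(int)-a).max(2)
for n,(x,y) in dict(bottle=(267,185),loupe=(317,250),brown1=(243,222),brown2=(261,240)).items():print(n,d[y-12:y+12,x-10:x+10].mean().round(1))
B=sc['frame'][178:194,286:314].astype(int);k=B[...,1]-np.maximum(B[...,0],B[...,2])
for r_ in k[6:15]:print(''.join(' .:-=+*#%@'[min(9,max(0,x)//14)] for x in r_))
```

```text
19.8833 [-159.7   11. ] [ 0.44593656 -0.16889985  0.1779808 ] [ 0.08391458  0.63639051 -0.02191548]
293 125
#######***++==----::----------------------====-----==++++=--------------------::------==
######**+==----:::---::---------------:---==+++++++**++==--::-------:::-----------------
####**+==-----:::::-------------------------===+++++===------------------------------:--
##**+==-----:------------:-----------------::----------------------------------:--------
**+==--:::-------------------:---------------------::-----------------------------------
+==-------------------------------------------------------------------------------------
----:---------------------:::----------------------------------------------------:------
-------------------------------:--------------------------------------------------------
::----::---------------------------------------=--====----------------------------------
:---:----------------------------------======++++**+++++====----------------------------
:---------------------------------===++++++++++++++++++++++++++==-----------------------
--::---------
[... 2131 characters left out ...]
-------------=++**+==---------===+++++++++++++==-------------==++++==-----------
----------------------==+++++==------------------------------------==+++++=-------------
------------------------==+++++===------------------------------====+++++=--------------
--------------------------===+++++===-----------------------===++++++===----------------
-------------------------:----==++++++=======-=------======+++++*++==-------------------
bottle 4.1
loupe 3.8
brown1 12.6
brown2 4.2
                            
            :..             
         :+++++=-           
        .++++++++.          
         -++++++=.          
        .:-------.          
         :-------.          
          ::---:
```

Foot inside the ring, stripe along the light path, button back up and lit, bottle and loupe unmoved; handing in.

```bash
python3 -c "
from plant import r
print(r.hand_in())"
```

```text
the job is handed in; nothing more can be done
None
```

I handed the job in at about 20 s: the cell is on the turntable inside the ring with its clear faces along the light path, the shutter is at its end stop, and the lamp button was pressed fully down and released; my last images showed the bottle and loupe unmoved, and no verdict came back.

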